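Chock the rocking card case

TASK

The glass-topped card case on the stall table rocks, because the foot under its orange-padded corner is missing. Press that corner down on its pad to feel it rock and let it come back up, then push the red wedge, thin end first, under that corner until it is snug, and press the pad again, firmly, to prove that the corner no longer gives; if it still does, push further and test again. Press and push with the fingertips without lifting anything, leave the case where it stands and the can, the tin and the deck box undisturbed, and finish with the wedge in place and the hand clear.

Things in the scene. Friction and masses are not known exactly. Their poses are not given: they have to be found in the camera images.
- case: low card case, aluminium sides, clear flat top 62 mm above the table, 200 mm (its x, front to back) by 260 mm (its y, to its left), about 2.4 kg. Origin: centre of its footprint at table height. Its flat underside is 12 mm above the table, on rubber feet 22 mm wide at (85,-115), (85,115), (-85,-115) mm; none at (-85,115). Pushed sideways with 10 N or more it slides.
- pad: orange square pad, 44 by 44 by 3 mm, on top of the case over the missing foot, centre at (-78,108) mm in the case's frame. Origin: centre of its underside; its top is 65 mm above the table. Unwedged, it gives about 9 mm (0.075 rad) under some 2 N, rising to 8 N as it rubs on the finger; the first touch may read more: follow it down. Let go, it comes back level. 6 to 12 N is a fair test.
- wedge: red plastic wedge, 110 mm long (its x, towards the thin end), 50 mm wide, 90 g, lying before the padded corner. Origin: centre of its underside. Height rises evenly from 3 mm at the thin end to 24 mm at the thick end, a flat upright face. It meets the case's lower edge with its thin end about 47 mm inside; the push then rises from about 1 N: 3 to 5 N is snug.
- wedge_front (a point): point on the underside of the wedge, on its centre line, 25 mm behind the thin edge. With the wedge snug under the middle of the padded corner it is about below the centre of the pad.
- can: drinks can, red with a bright top, 66 mm wide, 115 mm tall, to the right of the wedge. Origin: centre of its underside. Leave alone.
- deck_box: blue and black card box, 95 by 50 by 70 mm tall, left of the case. Origin: centre of its underside. Leave alone.
- tin: flat round tin, brass with a dark lid, 74 mm wide, 32 mm tall, left of the wedge. Origin: centre of its underside. Leave alone.

How it is judged (in metres and radians):
On the way, in this order (a step that is already met when the one before it is completed fails the run):
1. the padded corner is pressed down and the case rocks (contact force between the fingers and pad above 0.5 N and angle between case's own z axis and vertical above 0.04 rad), for 0.05 s.
2. the wedge lies under the padded corner and the case is level (horizontal distance between wedge_front and pad below 0.03 m and angle between case's own z axis and vertical below 0.02 rad and contact force between the fingers and pad below 0.2 N), for 0.1 s.
3. pressed again on the pad with over 4 N, the case does not rock (contact force between the fingers and pad above 4 N and angle between case's own z axis and vertical below 0.02 rad and contact force between wedge and case above 0.3 N), for 0.2 s.
At the end, for the whole second after the job is handed in: The front point of the wedge is within 30 mm (seen from above) of the centre of the pad, the case stands level within 0.02 rad and, as shown by a press of over 4 N on the pad, no longer rocks; the case bears on the wedge with over 0.2 N and both rest on the table (horizontal distance between wedge_front and pad below 0.03 m and angle between case's own z axis and vertical below 0.02 rad and height (world z) of each of case, wedge below 0.005 m and linear speed of each of case, wedge below 0.01 m/s and contact force between wedge and case above 0.2 N); the robot touches nothing.
It fails at once if the wedge is lifted or tipped up (height (world z) of wedge above 0.015 m or angle between wedge's own z axis and vertical above 0.35 rad).
It fails at once if the case is lifted (height (world z) of case above 0.015 m or angle between case's own z axis and vertical above 0.16 rad).
It fails at once if the case is shifted more than 25 mm (distance of case from where it was at the start of the episode above 0.025 m).
It fails at once if the can, deck box or tin is moved more than 20 mm (distance of any of can, deck_box, tin from where it was at the start of the episode above 0.02 m).
It also fails if it takes over 64 s, if anything falls off the work surface, if the arm or the gripper's body presses on something with over 40 N, if the wrist force passes 120 N, or if a joint passes its speed limit or range.

ROBOT

A 6-joint arm with a two-finger parallel gripper is mounted at the origin on the work surface. World frame = base frame: x ahead of the robot, y to its left, z up, the work surface at z = 0. Lengths are in mm, angles in rad, forces in N, time in s.
With the tool pointing down it reaches from about 350 to 725 mm from the base axis. Payload 6 kg.
Tool frame: the origin (TCP) lies on the front face of the gripper's body, between the roots of the fingers; the fingertips stand 73 mm ahead of it and the grasp point (between the pads) lies 54 mm ahead of it; z points along the fingers, y is the line along which they close (so a half turn about z gives the same grasp; the last joint's range is limited). The gripper opens to 85 mm and grips with 20 to 120 N. Pads are 22 mm wide; open, the fingers measure 114 mm over their backs; the gripper's body (76 mm by 85 mm) begins 54 mm behind the grasp point. The pads swing forward as they close: fully open they stand 13 mm farther back than shut.
Start: joints at [-0.996, 0.04, 0.085, 0, -1.615, -0.334], TCP at [143.102, -582.67, 303.861] pointing down, gripper open.
Joint ranges: [-2.56, 2.56], [-1.29, 2.01], [-1.08, 1.49], [-3.29, 1.98], [-2.81, -0.18], [-2.99, 2.99]. Speed limits (rad/s): [2.57, 2.57, 3.01, 3.14, 3.14, 3.14].

INTERFACE

Orientations are given as [roll, pitch, yaw] about the fixed x, y, z axes, in that order (R = Rz(yaw) Ry(pitch) Rx(roll)).
In Python, from workcell import monitor, viewer, ticket gives the robot as it stands. The module is installed in compiled form; this text tells all that it offers.
- The arm moves only by the tool apply_moves, never from a script. Its argument "series" is a list that holds one entry, the list of rows, each a list of 4 numbers: the shift along the tool's x, y, z in m, then the turn about the tool's z in rad. A call has 1 to 12 rows; each row shifts and turns the commanded pose from where the row before left it, along the tool's axes as they then stand; what a row does not reach is not made up. A row lasts 1/10 s, in which the tool goes at most 50 mm and 8.59 degrees, less where a joint would pass 70% of its speed; a pose out of reach is approached as far as the arm can. A call with a gripper value outside its range is refused whole. "claw" is the closure, from 0 (fully open) to 1 (shut), set as the call begins (left out, the last holds). The fingers move at their own pace and stop on an object; "squeeze" is the grip in N (left out, the last holds). Time passes only in rows, so rows that do not move let the fingers close. It gives the time, the measured TCP pose, the force, the opening and the grip force at its end, in the units of the state.
- monitor.observe(): the state, without advancing time (a new reading comes with each control period).
- viewer.read_camera(name): name is "scene" or "top" or "wrist"; returns the picture (420x560x3 uint8, blue, green, red); there is no depth.
- viewer.calibration(name): a dict with "mtx" (3x3 intrinsics, pixels), "view" (4x4, takes a point from world to camera coordinates). Camera axes: x right, y down, z forward; pixel columns grow to the right and rows downward; lengths in mm; the calibration is good to about 2 mm. The wrist camera is an equidistant fisheye: a pixel r from the principal point sees the ray r / f radians off the axis. A picture is of the moment at which its call begins: read the wrist's pose just before it. calibration takes no time and is no camera call; for the wrist camera it gives the pose at the moment of the call.
- ticket.hand_in(): hands the job in; it is judged then, once.
Trained networks look in the newest picture that a camera, given by its name, has taken for a name from the list of things; names that differ only in an ending like _2 or _b are one class to them, and where a whole thing is asked for, a point or a joint stands for the part that bears it (a point fixed in the world has none). Each returns a list of dicts, best first, with "confidence" (0 to 1); they miss things now and then, are a little off and sometimes report something else, mostly with a low value. They report only what shows in the picture. A call takes as long as a camera call.
- viewer.cut_out(camera, label): "region" (420x560 bool, what is visible of it) and "at" ([column, row] in pixels, amid what is visible of it).
The state is a dict: "clock": time; "joint_pos": joint angles; "joint_vel": joint speeds; "joint_torque": joint torques, N m; "eef_pos": TCP position; "ee_rot": TCP orientation; "ft_force": force on the tool from outside, world axes, zero at the start; "ft_torque": the same for the moment, N m; "opening": finger opening in mm; "gripper_force": force on a finger pad.
Only numpy, scipy, OpenCV 4.12 (cv2) and the standard library are available. Lean on these libraries where they do the work, as an engineer would, in place of code of your own. Each camera call takes 0.05 s, during which the arm holds its last target. There are 200 camera calls.

## Working session

There is one attempt and no reset: what is moved stays moved. The work goes in short steps, Python scripts to look and compute and a tool call to move; the robot and the scene stay as the last step left them, time stands still between calls to the robot, and variables do not carry over. Pictures are saved under pics/ and viewed, at most 10 in all, crops included, and the job is handed in when it is done.

Besides the shell and the picture viewer there is one more tool, called after "Request:" in YAML: its name, and indented under it one key for each argument. apply_moves: Moves the arm, as the interface text tells. Its arguments: {"type":"object","properties":{"series":{"type":"array"},"claw":{"type":"number"},"squeeze":{"type":"number"}},"required":["series"]}

```bash
mkdir -p pics
cat > h.py <<'E'
import numpy as np, cv2
from workcell import monitor, viewer, ticket
def ray(cam,px):
    c=viewer.calibration(cam);K=np.array(c["mtx"]);V=np.array(c["view"])
    p=np.linalg.inv(K)@[px[0],px[1],1]
    R=V[:3,:3];t=V[:3,3]
    return -R.T@t, R.T@p
def at_z(cam,px,z):
    o,d=ray(cam,px); return o+d*(z-o[2])/d[2]
E
python3 - <<'E'
from h import *
for n in("scene","top"):
    cv2.imwrite(f"pics/{n}0.png",viewer.read_camera(n))
s=monitor.observe();print(s["clock"],s["eef_pos"],s["ee_rot"],s["ft_force"],s["opening"])
H=dict(case=62,pad=65,wedge=12,can=115,deck_box=70,tin=32)
for l,z in H.items():
    for r in viewer.cut_out("top",l)[:2]:
        m=r["region"].astype(np.uint8)
        c=max(cv2.findContours(m,0,2)[0],key=cv2.contourArea)
        box=cv2.boxPoints(cv2.minAreaRect(c))
        print(l,round(r["confidence"],2),np.round(r["at"]),at_z("top",r["at"],z).round()[:2],[at_z("top",b,z).round()[:2].tolist() for b in box])
E
```

```text
0.1 [ 143.12875654 -582.49950201  302.96453846] [ 3.13998037e+00 -1.48882845e-04 -2.90078942e+00] [0.03205347 0.46647899 0.23487933] 85.49503893716314
case 0.7 [312. 187.] [690. -34.] [[760.0, 123.0], [830.0, -130.0], [632.0, -181.0], [563.0, 68.0]]
pad 0.82 [276. 227.] [592.  57.] [[610.0, 81.0], [621.0, 38.0], [578.0, 27.0], [567.0, 70.0]]
wedge 0.83 [302. 261.] [506.  -6.] [[564.0, 19.0], [566.0, -34.0], [454.0, -40.0], [452.0, 14.0]]
wedge 0.36 [219. 301.] [411. 211.] [[455.0, 241.0], [453.0, 166.0], [379.0, 168.0], [382.0, 242.0]]
can 0.86 [381. 239.] [ 554. -190.] [[591.0, -149.0], [589.0, -227.0], [525.0, -224.0], [528.0, -146.0]]
deck_box 0.73 [227. 197.] [671. 177.] [[692.0, 226.0], [719.0, 179.0], [631.0, 129.0], [604.0, 176.0]]
tin 0.96 [220. 298.] [419. 205.] [[454.0, 237.0], [452.0, 167.0], [382.0, 168.0], [384.0, 238.0]]
```

Run:
```python
import cv2
a=cv2.imread("pics/top0.png")[130:340,190:430]
cv2.imwrite("pics/t0.png",cv2.resize(a,None,fx=2.8,fy=2.8,interpolation=2))
```

```text
(no output)
```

View pics/t0.png

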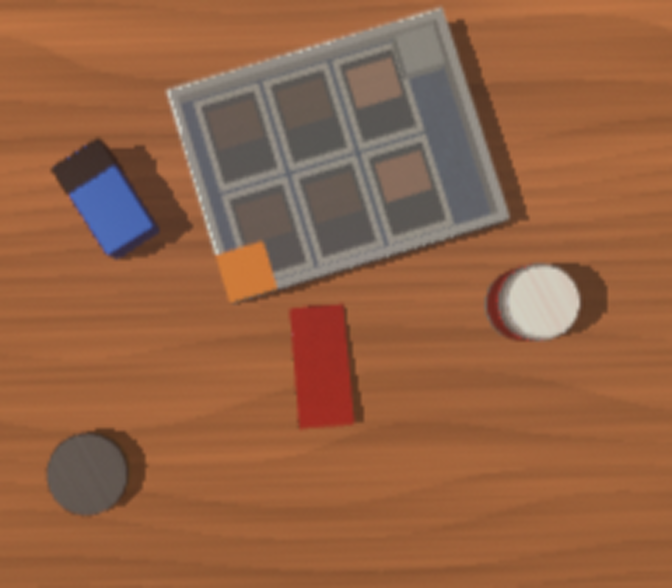

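View pics/scene0.png

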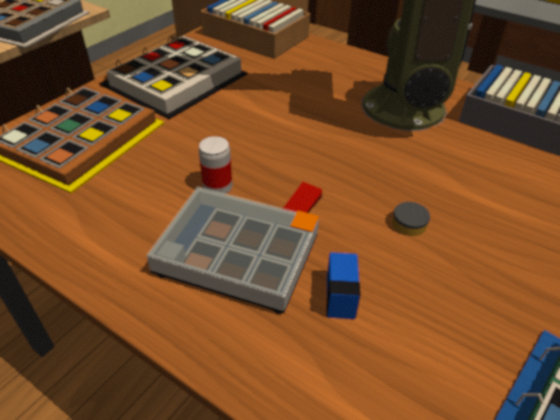

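The top view (crop) shows the pad at (245,271), the case's long edge turned about 0.27 rad, and the wedge from its thin end at (320,305) to its thick end at (327,427). The wedge sits right of the pad, with the can right and the tin left. The scene view agrees. The pad at about (592,55) fits the case corners. I'll set out for it now with the fingers shut.

Request:
apply_moves:
  series:
    - [[-0.0293, 0.0255, 0, 0], [-0.0293, 0.0255, 0, 0], [-0.0293, 0.0255, 0, 0], [-0.0293, 0.0255, 0, 0], [-0.0293, 0.0255, 0, 0], [-0.0293, 0.0255, 0, 0], [-0.0293, 0.0255, 0, 0], [-0.0293, 0.0255, 0, 0], [-0.0293, 0.0255, 0, 0], [-0.0293, 0.0255, 0, 0], [-0.0293, 0.0255, 0, 0], [-0.0293, 0.0255, 0, 0]]
  claw: 1
  squeeze: 40

```text
clock: 1.6
eef_pos: [412.2, -200.1, 304.2]
ee_rot: [-3.141, 0.001, -2.901]
ft_force: [0.3, -0.6, 0.7]
opening: 0.0
gripper_force: 0.0
```

Request:
apply_moves:
  series:
    - [[-0.0293, 0.0255, 0, 0], [-0.0293, 0.0255, 0, 0], [-0.0293, 0.0255, 0, 0], [-0.0293, 0.0255, 0, 0], [-0.0293, 0.0255, 0, 0], [-0.0293, 0.0255, 0, 0], [-0.0293, 0.0255, 0, 0], [-0.0293, 0.0255, 0, 0], [0, 0, 0.03, 0], [0, 0, 0.03, 0], [0, 0, 0.03, 0], [0, 0, 0.0, 0]]

```text
clock: 2.8
eef_pos: [588.7, 52.3, 208.7]
ee_rot: [3.141, -0.009, -2.901]
ft_force: [-0.0, -0.8, -0.9]
opening: 0.1
gripper_force: 0.0
```

```bash
cat >> h.py <<'E'
def go(x,y,z=None,wyaw=None):
    "tool-frame shift (m) to world target; wyaw = wedge-like yaw -> turn"
    s=monitor.observe();p=np.array(s["eef_pos"]);a=s["ee_rot"][2]
    d=np.array([x,y,p[2] if z is None else z])-p
    t=[np.cos(a)*d[0]+np.sin(a)*d[1],np.sin(a)*d[0]-np.cos(a)*d[1],-d[2]]
    print("pos",p.round(1),"yaw+pi",round((a%(2*np.pi))-np.pi,3),"F",np.round(s["ft_force"],2),"clk",s["clock"])
    print("shift",np.round(np.array(t)/1000,4),"turn",None if wyaw is None else round((a%(2*np.pi))-np.pi-wyaw,3))
E
python3 - <<'E'
from h import *
im=cv2.imread("pics/top0.png")
c=at_z("top",[280,210],0); print("cam",ray("top",[0,0])[0].round())
h=cv2.cvtColor(im,cv2.COLOR_BGR2HSV)
m=((h[...,1]>190)&((h[...,0]<4)|(h[...,0]>174))&(h[...,2]>80)).astype(np.uint8);m[:,335:]=0;m[:,:285]=0;m[:225]=0
c=max(cv2.findContours(m,0,1)[0],key=cv2.contourArea)
b=cv2.boxPoints(cv2.minAreaRect(c))
for p in b: print(p.round(1),at_z("top",p,3 if p[1]<260 else 24).round(1)[:2])
go(592,55,142,.27)
cv2.imwrite("pics/w1.png",viewer.read_camera("wrist"))
E
```

```text
cam [ 532.   23. 1202.]
[293.6 240.6] [559.4  15.2]
[312. 239.] [562.1 -32.8]
[315.5 280. ] [457.6 -37.2]
[297.1 281.6] [455.    9.6]
pos [588.7  52.3 208.7] yaw+pi 0.241 F [-0.02 -0.84 -0.93] clk 2.8
shift [-0.0038  0.0018  0.0667] turn -0.029
```

View pics/w1.png

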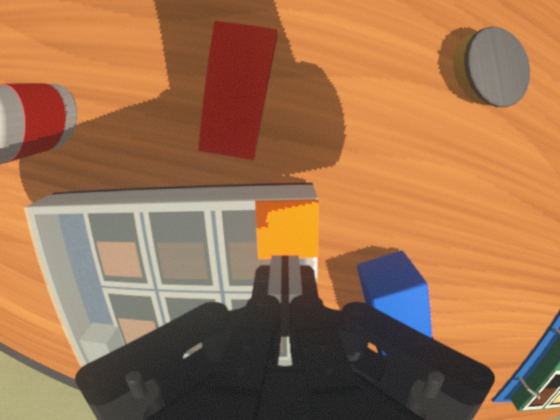

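The wrist view shows the pad at (288,228) just beyond the fingertips, the wedge at (240,90) clear of the case's front edge (row 190), the can at left and the tin at right. This matches the top-view estimates. I'll lower the fingers to the pad.

Request:
apply_moves:
  series:
    - [[-0.004, 0.002, 0.03, 0], [0, 0, 0.025, 0], [0, 0, 0.01, 0], [0, 0, 0.003, 0], [0, 0, 0, 0]]

```text
clock: 3.35
eef_pos: [594.6, 55.3, 147.7]
ee_rot: [-3.141, 0.002, -2.901]
ft_force: [-0.8, 0.4, -0.1]
opening: 0.1
gripper_force: 0.0
```

Request:
apply_moves:
  series:
    - [[0, 0, 0.002, 0], [0, 0, 0.001, 0], [0, 0, 0, 0]]

```text
clock: 3.65
eef_pos: [594.1, 55.3, 143.5]
ee_rot: [3.141, 0.001, -2.901]
ft_force: [-0.2, -0.1, -0.6]
opening: 0.4
gripper_force: 0.0
```

Request:
apply_moves:
  series:
    - [[0, 0, 0.001, 0], [0, 0, 0.001, 0], [0, 0, 0, 0]]

```text
clock: 3.95
eef_pos: [593.9, 55.3, 140.7]
ee_rot: [3.141, -0.0, -2.901]
ft_force: [-0.5, 0.0, 0.3]
opening: 0.5
gripper_force: 0.0
```

Request:
apply_moves:
  series:
    - [[0, 0, 0.001, 0], [0, 0, 0.001, 0], [0, 0, 0, 0]]

```text
clock: 4.25
eef_pos: [593.9, 55.3, 138.6]
ee_rot: [3.141, -0.0, -2.901]
ft_force: [0.7, 0.3, 0.3]
opening: 0.0
gripper_force: 0.0
```

Request:
apply_moves:
  series:
    - [[0, 0, 0.001, 0], [0, 0, 0.001, 0], [0, 0, 0, 0]]

```text
clock: 4.55
eef_pos: [594.0, 55.3, 137.4]
ee_rot: [-3.142, 0.0, -2.901]
ft_force: [-2.2, 0.6, 4.0]
opening: 0.1
gripper_force: 2.0
```

Request:
apply_moves:
  series:
    - [[0, 0, 0.001, 0], [0, 0, 0.001, 0], [0, 0, 0, 0]]

```text
clock: 4.85
eef_pos: [593.9, 55.5, 135.3]
ee_rot: [3.141, 0.0, -2.901]
ft_force: [-3.1, 2.1, 6.0]
opening: 0.1
gripper_force: 2.8
```

Request:
apply_moves:
  series:
    - [[0, 0, 0.001, 0], [0, 0, 0.001, 0], [0, 0, 0.001, 0], [0, 0, 0, 0]]

```text
clock: 5.25
eef_pos: [593.9, 55.5, 132.3]
ee_rot: [3.141, 0.0, -2.9]
ft_force: [-2.8, 2.0, 5.4]
opening: -0.1
gripper_force: 2.9
```

Request:
apply_moves:
  series:
    - [[0, 0, 0.001, 0], [0, 0, 0.001, 0], [0, 0, 0, 0], [0, 0, 0, 0]]

```text
clock: 5.65
eef_pos: [594.0, 55.5, 130.4]
ee_rot: [3.141, 0.0, -2.901]
ft_force: [-3.5, 1.8, 5.4]
opening: 0.0
gripper_force: 2.9
```

The corner gave about 8 mm (0.065 rad) under a steady 5–6 N. I'll let it up and go above the wedge.

Request:
apply_moves:
  series:
    - [[0, 0, -0.003, 0], [0, 0, -0.004, 0], [0, 0, -0.004, 0], [0, 0, -0.01, 0], [0, 0, -0.03, 0], [0, 0, -0.03, 0], [0, 0, 0, 0.098], [0, 0, 0, 0.098], [0, 0, 0, 0]]

```text
clock: 6.55
eef_pos: [593.8, 55.3, 211.2]
ee_rot: [3.141, -0.0, -3.098]
ft_force: [0.0, -0.1, -0.4]
opening: -0.1
gripper_force: 0.0
```

Request:
apply_moves:
  series:
    - [[0, 0, 0, 0], [0, 0, 0, 0]]
  claw: 0.2

```text
clock: 6.75
eef_pos: [593.9, 55.2, 210.7]
ee_rot: [-3.142, -0.001, -3.095]
ft_force: [-0.8, -1.2, 1.0]
opening: 28.2
gripper_force: 0.0
```

Run:
```python
from h import *
go(503,-11,None,.045); print(monitor.observe()["opening"])
```

```text
pos [593.9  55.2 210.7] yaw+pi 0.047 F [-0.8  -1.22  0.98] clk 6.75
shift [ 0.0939 -0.0619 -0.    ] turn 0.002
28.24533070140617
```

Request:
apply_moves:
  series:
    - [[0.047, -0.031, 0, 0], [0.047, -0.031, 0, 0], [0, 0, 0.04, 0], [0, 0, 0.04, 0], [0, 0, 0.01, 0], [0, 0, 0, 0]]

```text
clock: 7.35
eef_pos: [512.4, -3.8, 119.7]
ee_rot: [-3.14, -0.003, -3.096]
ft_force: [0.2, -0.6, 0.0]
opening: 68.5
gripper_force: 0.0
```

Run:
```python
from h import *
cv2.imwrite("pics/w2.png",viewer.read_camera("wrist"))
go(503,-11,76,.045); print(monitor.observe()["opening"])
```

```text
pos [513.5  -3.5 121.7] yaw+pi 0.046 F [1.35 0.56 1.09] clk 7.4
shift [ 0.0108 -0.007   0.0457] turn 0.001
68.10013602383833
```

View pics/w2.png

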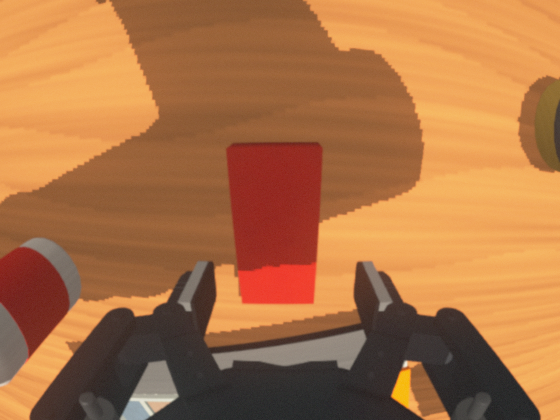

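The wedge stands square between the open fingers, from its thin end at (277,303) to its thick end at (275,145). It is centred about 10 px to the -y side, as computed. I'll shift and lower the fingers around it.

Request:
apply_moves:
  series:
    - [[0.015, -0.007, 0, 0], [0, 0, 0.02, 0], [0, 0, 0.015, 0], [0, 0, 0.007, 0], [0, 0, 0.002, 0], [0, 0, 0, 0]]

```text
clock: 8.0
eef_pos: [499.1, -10.9, 78.1]
ee_rot: [-3.142, 0.001, -3.096]
ft_force: [-0.1, 0.4, 0.2]
opening: 68.7
gripper_force: 0.0
```

Run:
```python
from h import *
go(503,31,None,.27); print(monitor.observe()["opening"])
```

```text
pos [499.1 -10.9  78.1] yaw+pi 0.045 F [-0.11  0.42  0.22] clk 8.0
shift [-0.0058  0.0417 -0.    ] turn -0.225
68.74804672995491
```

Request:
apply_moves:
  series:
    - [[0, 0, 0.003, 0], [0, 0, 0.003, 0], [0, 0, 0, 0], [0, 0, 0, 0]]
  claw: 0.38
  squeeze: 20

```text
clock: 8.4
eef_pos: [498.4, -11.1, 71.0]
ee_rot: [-3.142, 0.0, -3.097]
ft_force: [0.3, 0.2, 0.3]
opening: 53.2
gripper_force: 0.0
```

Request:
apply_moves:
  series:
    - [[0, 0.006, 0, 0], [0, 0.007, 0, 0], [0, 0.007, 0, 0], [0, 0.007, 0, 0], [0, 0.007, 0, 0], [0, 0.007, 0, 0], [0, 0, 0, -0.06], [0, 0, 0, -0.06], [0, 0, 0, -0.06], [0, 0, 0, -0.06], [0, 0, 0, 0], [0, 0, 0, 0]]

```text
clock: 9.6
eef_pos: [496.5, 30.2, 70.8]
ee_rot: [3.141, -0.0, -2.858]
ft_force: [0.2, 0.6, 0.4]
opening: 52.5
gripper_force: 0.3
```

Run:
```python
from h import *
im=viewer.read_camera("wrist");cv2.imwrite("pics/w3.png",im)
go(503,31,None,.27); print(monitor.observe()["opening"],monitor.observe()["gripper_force"])
```

```text
pos [496.5  30.1  70.8] yaw+pi 0.284 F [ 0.05 -0.14 -0.02] clk 9.65
shift [-0.0065 -0.001  -0.    ] turn 0.014
53.0643804987167 0.233144789817743
```

View pics/w3.png

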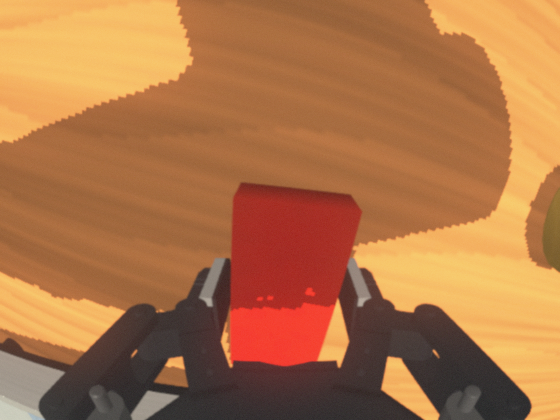

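The wedge now sits between the fingers at (295,275) but lags the turn by about 0.1 rad. I'll close lightly to square it, then open and look.

Request:
apply_moves:
  series:
    - [[0, 0, 0, 0], [0, 0, 0, 0], [0, 0, 0, 0]]
  claw: 0.41

```text
clock: 9.95
eef_pos: [496.7, 30.0, 71.2]
ee_rot: [3.141, 0.001, -2.857]
ft_force: [-0.8, 1.8, 2.1]
opening: 51.0
gripper_force: 20.4
```

Request:
apply_moves:
  series:
    - [[0, 0, 0, 0], [0, 0, 0, 0], [0, 0, 0, 0]]
  claw: 0.2

```text
clock: 10.25
eef_pos: [496.4, 29.7, 70.6]
ee_rot: [-3.142, -0.0, -2.857]
ft_force: [-0.6, -0.9, -0.0]
opening: 68.4
gripper_force: 0.0
```

Request:
apply_moves:
  series:
    - [[0, 0, -0.01, 0], [0, 0, -0.03, 0], [0, 0, -0.04, 0], [0.04, 0, 0, 0], [0.04, 0, 0, 0], [0.02, 0, 0, 0], [0, 0, 0, 0]]

```text
clock: 10.95
eef_pos: [399.4, 1.3, 152.2]
ee_rot: [3.141, 0.003, -2.857]
ft_force: [0.7, 0.1, -1.0]
opening: 68.4
gripper_force: 0.0
```

Run:
```python
from h import *
cv2.imwrite("pics/w4.png",viewer.read_camera("wrist"))
t=viewer.read_camera("top");cv2.imwrite("pics/top4.png",t)
go(430,12,None,.27)
for l,z in dict(wedge=12,pad=65).items():
    for r in viewer.cut_out("top",l)[:1]:
        c=max(cv2.findContours(r["region"].astype(np.uint8),0,2)[0],key=cv2.contourArea)
        print(l,r["confidence"],at_z("top",r["at"],z).round(),[at_z("top",b,z).round(1)[:2].tolist() for b in cv2.boxPoints(cv2.minAreaRect(c))])
```

```text
pos [400.8   1.8 152. ] yaw+pi 0.285 F [-0.19 -0.24 -0.31] clk 11.05
shift [-0.0309  0.0016 -0.    ] turn 0.015
wedge 0.96 [501.  35.  12.] [[557.0, 66.2], [566.3, 13.8], [454.9, -5.8], [445.7, 46.2]]
pad 0.8 [592.  50.  65.] [[608.2, 83.9], [621.7, 38.8], [578.9, 26.0], [565.4, 70.9]]
```

View pics/w4.png

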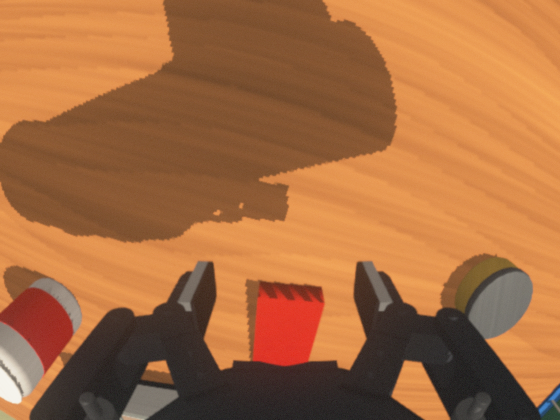

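The wedge measures centre ≈(506,30), yaw ≈0.18, with its centre on the pad's axis. I'll push its thick face with both fingertips slightly apart, which squares it as it goes in.

Request:
apply_moves:
  series:
    - [[0, -0.001, 0.03, 0.015], [0, 0, 0.025, 0], [0, 0, 0.012, 0], [0, 0, 0.006, 0], [-0.008, 0, 0, 0], [0, 0, 0, 0]]
  claw: 0.75

```text
clock: 11.75
eef_pos: [410.0, 3.3, 79.1]
ee_rot: [-3.141, 0.001, -2.872]
ft_force: [-0.7, 1.0, 0.1]
opening: 21.4
gripper_force: 0.0
```

Run:
```python
from h import *
go(499.6,28,77,.27); print(monitor.observe()["opening"])
```

```text
pos [410.    3.3  79.1] yaw+pi 0.27 F [-0.71  0.98  0.09] clk 11.75
shift [-0.093  -0.0001  0.0021] turn 0.0
21.40820337892675
```

Next is a push of about 70 mm at moderate speed, then small steps with a force check.

Request:
apply_moves:
  series:
    - [[-0.01, 0, 0.001, 0], [-0.008, 0, 0, 0], [-0.006, 0, 0, 0], [-0.006, 0, 0, 0], [-0.006, 0, 0, 0], [-0.006, 0, 0, 0], [-0.006, 0, 0, 0], [-0.006, 0, 0, 0], [-0.006, 0, 0, 0], [-0.006, 0, 0, 0], [0, 0, 0, 0], [0, 0, 0, 0]]

```text
clock: 12.95
eef_pos: [472.2, 20.5, 76.8]
ee_rot: [3.141, -0.0, -2.872]
ft_force: [0.3, 0.4, -0.4]
opening: 21.2
gripper_force: 0.0
```

Run:
```python
from h import *
t=viewer.read_camera("top");cv2.imwrite("pics/t5.png",cv2.resize(t[130:340,190:430],None,fx=2.8,fy=2.8,interpolation=2))
go(499.6,28,77,.27)
for l,z in dict(wedge=18,pad=65).items():
    for r in viewer.cut_out("top",l)[:1]:
        c=max(cv2.findContours(r["region"].astype(np.uint8),0,2)[0],key=cv2.contourArea)
        print(l,r["confidence"],at_z("top",r["at"],z).round(),[at_z("top",b,z).round(1)[:2].tolist() for b in cv2.boxPoints(cv2.minAreaRect(c))])
```

```text
pos [472.1  20.5  76.8] yaw+pi 0.27 F [ 0.53 -1.38 -0.13] clk 13.0
shift [-0.0285 -0.0001 -0.0002] turn -0.0
wedge 0.55 [548.  49.  18.] [[579.3, 82.6], [593.3, 33.5], [517.6, 12.0], [503.8, 60.7]]
pad 0.57 [596.  50.  65.] [[608.6, 82.4], [621.9, 38.1], [579.8, 25.5], [566.6, 69.7]]
```

View pics/t5.png

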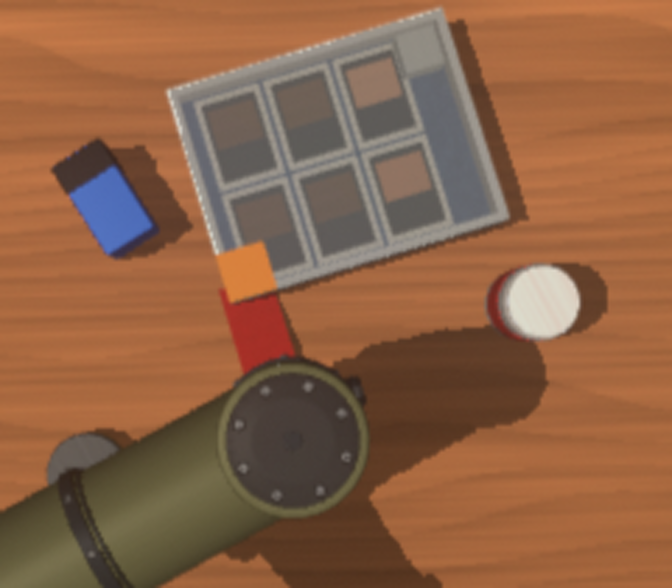

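The wedge is squared and going under the pad: its visible strip runs from (255,300) to (270,365) and the case hasn't moved. I'll push on gently.

Request:
apply_moves:
  series:
    - [[-0.005, 0, 0, 0], [-0.005, 0, 0, 0], [-0.004, 0, 0, 0], [-0.003, 0, 0, 0], [0, 0, 0, 0], [0, 0, 0, 0]]

```text
clock: 13.7
eef_pos: [488.6, 25.1, 76.8]
ee_rot: [3.141, -0.0, -2.872]
ft_force: [-0.4, 0.4, -1.2]
opening: 21.1
gripper_force: 0.0
```

Request:
apply_moves:
  series:
    - [[-0.002, 0, 0, 0], [-0.002, 0, 0, 0], [0, 0, 0, 0]]

```text
clock: 14.0
eef_pos: [492.6, 26.2, 76.9]
ee_rot: [3.142, 0.0, -2.872]
ft_force: [0.8, 0.6, -0.2]
opening: 21.6
gripper_force: 0.0
```

Request:
apply_moves:
  series:
    - [[-0.001, 0, 0, 0], [-0.001, 0, 0, 0], [0, 0, 0, 0]]

```text
clock: 14.3
eef_pos: [494.4, 26.6, 76.9]
ee_rot: [3.142, -0.0, -2.872]
ft_force: [-0.4, 0.1, 0.7]
opening: 21.0
gripper_force: 0.1
```

Request:
apply_moves:
  series:
    - [[-0.001, 0, 0, 0], [-0.001, 0, 0, 0], [0, 0, 0, 0]]

```text
clock: 14.6
eef_pos: [496.4, 27.2, 76.9]
ee_rot: [3.141, 0.0, -2.872]
ft_force: [-0.2, -0.5, 0.5]
opening: 21.4
gripper_force: 0.1
```

Request:
apply_moves:
  series:
    - [[-0.001, 0, 0, 0], [-0.001, 0, 0, 0], [0, 0, 0, 0]]

```text
clock: 14.9
eef_pos: [498.3, 27.7, 76.9]
ee_rot: [3.142, 0.0, -2.872]
ft_force: [0.1, -0.4, 0.4]
opening: 21.4
gripper_force: 0.1
```

Request:
apply_moves:
  series:
    - [[-0.001, 0, 0, 0], [-0.001, 0, 0, 0], [0, 0, 0, 0]]

```text
clock: 15.2
eef_pos: [500.2, 28.3, 76.9]
ee_rot: [3.141, 0.0, -2.872]
ft_force: [0.1, 0.0, 0.0]
opening: 21.2
gripper_force: 0.1
```

Request:
apply_moves:
  series:
    - [[-0.001, 0, 0, 0], [0, 0, 0, 0], [0, 0, 0, 0]]

```text
clock: 15.5
eef_pos: [501.2, 28.5, 76.9]
ee_rot: [3.141, 0.0, -2.872]
ft_force: [-0.8, 0.1, 0.4]
opening: 21.6
gripper_force: 0.1
```

Request:
apply_moves:
  series:
    - [[-0.001, 0, 0, 0], [-0.001, 0, 0, 0], [0, 0, 0, 0]]

```text
clock: 15.8
eef_pos: [502.9, 28.9, 76.9]
ee_rot: [-3.142, -0.001, -2.872]
ft_force: [-1.6, -0.3, 1.0]
opening: 21.2
gripper_force: 1.0
```

Request:
apply_moves:
  series:
    - [[-0.001, 0, 0, 0], [0, 0, 0, 0], [0, 0, 0, 0]]

```text
clock: 16.1
eef_pos: [503.4, 29.0, 76.8]
ee_rot: [-3.141, -0.002, -2.872]
ft_force: [-4.9, -1.5, 2.6]
opening: 21.4
gripper_force: 2.6
```

Request:
apply_moves:
  series:
    - [[-0.001, 0, 0, 0], [0, 0, 0, 0], [0, 0, 0, 0]]

```text
clock: 16.4
eef_pos: [503.8, 29.1, 76.8]
ee_rot: [-3.141, -0.004, -2.872]
ft_force: [-8.7, -0.6, 5.9]
opening: 21.4
gripper_force: 4.3
```

The push rose to 5 N and then 8.7 N, so the wedge is snug. I'll back off, rise, and go to the pad with the fingers shut.

Request:
apply_moves:
  series:
    - [[0.003, 0, 0, 0], [0.012, 0, 0, 0], [0, 0, -0.03, 0], [0, 0, -0.04, 0], [0, 0, -0.01, 0], [0, 0, 0, 0]]

```text
clock: 17.0
eef_pos: [491.7, 26.0, 159.4]
ee_rot: [3.141, 0.006, -2.872]
ft_force: [0.3, 0.1, 0.1]
opening: 21.5
gripper_force: 0.0
```

Request:
apply_moves:
  series:
    - [[-0.03, 0, 0, 0], [-0.04, 0, 0, 0], [-0.036, 0, 0, 0], [0, 0, 0, 0], [0, 0, 0, 0]]
  claw: 1
  squeeze: 40

```text
clock: 17.5
eef_pos: [592.4, 53.8, 154.2]
ee_rot: [3.142, -0.004, -2.872]
ft_force: [-0.2, 0.7, 1.0]
opening: -0.2
gripper_force: 0.0
```

Run:
```python
from h import *
viewer.read_camera("top")
go(593,54,139,.27)
for l,z in dict(pad=65).items():
    for r in viewer.cut_out("top",l)[:1]:
        print(l,r["confidence"],at_z("top",r["at"],z).round())
```

```text
pos [592.1  53.7 155.2] yaw+pi 0.27 F [-0.24 -0.6  -0.07] clk 17.55
shift [-0.001   0.0001  0.0162] turn -0.0
```

Request:
apply_moves:
  series:
    - [[0, 0, 0.008, 0], [0, 0, 0.006, 0], [0, 0, 0.002, 0], [0, 0, 0, 0]]

```text
clock: 18.0
eef_pos: [592.2, 53.7, 140.5]
ee_rot: [3.141, -0.001, -2.872]
ft_force: [0.3, 1.2, 0.6]
opening: -0.3
gripper_force: 0.0
```

Request:
apply_moves:
  series:
    - [[0, 0, 0.001, 0], [0, 0, 0, 0]]

```text
clock: 18.2
eef_pos: [592.7, 53.8, 140.1]
ee_rot: [3.141, 0.0, -2.872]
ft_force: [-0.0, -0.2, 0.4]
opening: 0.1
gripper_force: 0.0
```

Request:
apply_moves:
  series:
    - [[0, 0, 0.001, 0], [0, 0, 0, 0]]

```text
clock: 18.4
eef_pos: [592.6, 53.8, 138.8]
ee_rot: [3.141, -0.0, -2.872]
ft_force: [-0.8, 0.2, -0.5]
opening: 0.1
gripper_force: 0.0
```

Request:
apply_moves:
  series:
    - [[0, 0, 0.001, 0], [0, 0, 0, 0]]

```text
clock: 18.6
eef_pos: [592.7, 53.8, 137.8]
ee_rot: [3.142, -0.0, -2.872]
ft_force: [-0.2, -0.7, -0.1]
opening: 0.4
gripper_force: 0.0
```

Request:
apply_moves:
  series:
    - [[0, 0, 0.0005, 0], [0, 0, 0, 0], [0, 0, 0, 0]]

```text
clock: 18.9
eef_pos: [592.7, 53.8, 137.8]
ee_rot: [3.142, 0.0, -2.872]
ft_force: [-1.9, 0.6, 3.8]
opening: -0.0
gripper_force: 1.7
```

Request:
apply_moves:
  series:
    - [[0, 0, 0.0005, 0], [0, 0, 0, 0], [0, 0, 0, 0]]

```text
clock: 19.2
eef_pos: [592.7, 53.8, 137.8]
ee_rot: [-3.142, 0.0, -2.872]
ft_force: [-4.1, -0.2, 5.5]
opening: -0.2
gripper_force: 3.0
```

Request:
apply_moves:
  series:
    - [[0, 0, 0.0005, 0], [0, 0, 0, 0], [0, 0, 0, 0], [0, 0, 0, 0]]

```text
clock: 19.6
eef_pos: [592.7, 53.8, 137.7]
ee_rot: [-3.141, 0.001, -2.872]
ft_force: [-4.9, 0.8, 7.9]
opening: 0.2
gripper_force: 4.1
```

Request:
apply_moves:
  series:
    - [[0, 0, 0.0005, 0], [0, 0, 0, 0], [0, 0, 0, 0], [0, 0, 0, 0]]

```text
clock: 20.0
eef_pos: [592.7, 53.8, 137.7]
ee_rot: [-3.141, 0.001, -2.871]
ft_force: [-5.9, 0.4, 9.7]
opening: 0.1
gripper_force: 5.1
```

Request:
apply_moves:
  series:
    - [[0, 0, -0.004, 0], [0, 0, -0.03, 0], [0, 0, -0.04, 0], [0, 0, -0.04, 0], [0.04, 0, -0.03, 0], [0.05, 0, 0, 0], [0.05, 0, 0, 0], [0.05, 0, 0, 0], [0, 0, 0, 0], [0, 0, 0, 0]]

```text
clock: 21.0
eef_pos: [408.9, 2.9, 281.0]
ee_rot: [3.14, 0.004, -2.871]
ft_force: [-0.5, -0.3, -0.4]
opening: 0.1
gripper_force: 0.0
```

Run:
```python
from h import *
t=viewer.read_camera("top");cv2.imwrite("pics/t6.png",cv2.resize(t[130:340,190:430],None,fx=2.8,fy=2.8,interpolation=2))
go(592,54)
for l,z in dict(wedge=20,pad=65,case=62).items():
    for r in viewer.cut_out("top",l)[:1]:
        c=max(cv2.findContours(r["region"].astype(np.uint8),0,2)[0],key=cv2.contourArea)
        print(l,r["confidence"],at_z("top",r["at"],z).round(),[at_z("top",b,z).round(1)[:2].tolist() for b in cv2.boxPoints(cv2.minAreaRect(c))])
```

```text
pos [409.5   3.3 280.2] yaw+pi 0.27 F [-0.24 -0.58  0.6 ] clk 21.05
shift [-0.1894  0.0002 -0.    ] turn None
wedge 0.82 [544.  45.  20.] [[605.7, 90.8], [620.7, 36.1], [519.0, 8.2], [504.2, 62.4]]
pad 0.76 [591.  55.  65.] [[607.7, 82.9], [620.7, 39.4], [577.9, 26.5], [564.9, 70.0]]
case 0.93 [693. -28.  62.] [[760.0, 124.7], [830.8, -131.0], [631.9, -181.9], [562.9, 69.8]]
```

View pics/t6.png

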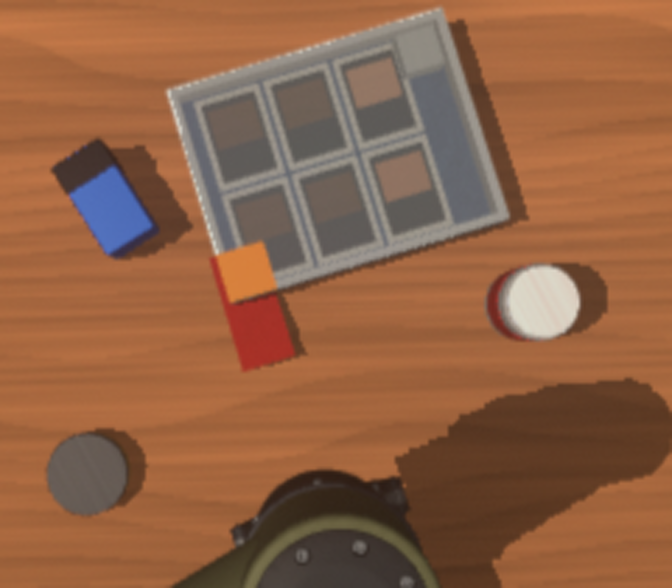

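The wedge lies squarely under the padded corner, from (215,260) to its thick end at (268,360), with its front point about 5 mm from the pad centre. The case, can, tin and box stand where they were. The pad held 9.7 N without giving.

```bash
python3 -c "
from workcell import ticket
print(ticket.hand_in())"
```

```text
the job is handed in; nothing more can be done
None
```

I handed the job in at about 21 s: the wedge is snug under the padded corner, about 5 mm off the pad centre. The pad held 9.7 N without giving, the case and the other items are where they stood, and the hand is clear. One deviation is that I closed the fingers on the wedge's sides for 0.3 s at 20 N to straighten it, without lifting it.

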